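Hang the TV headset on its bar

TASK

Take the TV headset that leans over the battery box and drape its headband over the free arm of the headset stand, astride the bar with one ear cup hanging on each side, between the ball end and the post and clear of the post. Lower it gently until the bar takes it, feel it rest for a moment before you let go, and leave it hanging upright and still. Leave everything else on the cabinet where it is.

Things in the scene. Friction and masses are not known exactly. Their poses are not given: they have to be found in the camera images.
- headset: Charcoal rigid TV headset, 168 mm wide, 169 tall, 0.16-0.29 kg. Origin: centre of the UNDERSIDE of the headband's crown (rests on the bar). z: from cups to crown, up when hung; y: cup to cup; x: across the band. Start: leans over the battery box, z 35 deg off vertical, crown overhanging on the robot's side, origin 132 mm up, arms on the box's top edge, cups on the table beyond.
- crown (a point): Middle of the headset's crown: flat padded block 24 mm along headset x, 54 along y, 15 along z (underside z=0, top z=+15). Grip across the 24 mm, tool tilted along headset -z. The bar will run along x under the block, right below both fingers: fingertips must stay above z=0 (4 mm above is good).
- cup_a (a point): Centre of the ear cup at headset y=+76, z=-120: round, radius 34 in the xz plane, fills y 58 to 88. From the crown an arm 20 mm wide (x), 8 thick slopes out through y,z = 62,-25 and 76,-75 to the cup. The space between the two arms and cups is open.
- cup_b (a point): Centre of the other ear cup, the mirror image at headset y=-76.
- battery_box: Clear acrylic box of AA batteries, 40 x 200 x 77 mm high (x, y, z), fixed. Origin: centre of its underside; -x face towards the robot.
- stand: Aluminium headset stand, fixed. Origin: on the table under the hanging place, the middle of the bar's free length. Its x runs along the level bar towards the post. Bar: radius 8, y=0, clamped (rigid to 80 N). Its height is NOT reported and differs each time: upper side 190 to 240 mm above the table; feel for it or see it. Base plate x -70 to 140, y +/-50, 12 thick.
- bar_foot (a point): Point on the table straight below the bar's free end (stand x=-52, nearest the robot). That end has a ball of radius 11, standing 3 mm above the bar. The headset's arms pass on either side of the bar, so come in from this end along the bar with the crown above it, then lower.
- post_top (a point): Top of the stand's post: radius 11, at stand x=+110, 272 mm tall. The bar is held to it by a collar of radius 19.
- remote: Bystander: navy remote lying flat, 165 x 44 x 18 mm, origin under its centre, x along its length.
- dish: Bystander: sand-coloured ceramic dish, 110 mm across, 28 mm high, origin under its centre.
- stopper: Bystander: brushed aluminium bottle stopper lying on its side, 68 mm long along its x, 32 mm thick, origin on the table under it.
- mug: Bystander: white mug, 82 mm across, 90 mm high, handle towards its y; origin under its centre.
- coasters: Bystander: stack of round coasters, 94 mm across, 24 mm high, origin under its centre.

How it is judged:
By the outcome, as a careful person would: the job done as asked, in the order asked, and still so for the second after the job is handed in, with the robot touching nothing.
It also fails if it takes over 58 s, if anything falls off the work surface, if the arm or the gripper's body presses on something with over 40 N, if the wrist force passes 120 N, or if a joint passes its speed limit or range.

ROBOT

A 6-joint arm with a two-finger parallel gripper is mounted at the origin on the work surface. World frame = base frame: x ahead of the robot, y to its left, z up, the work surface at z = 0. Lengths are in m, angles in rad, forces in N, time in s.
With the tool pointing down it reaches from about 0.375 to 0.975 m from the base axis. Payload 3.8 kg.
Tool frame: the origin (TCP) lies at the very end of the fingers, on their centre line; the grasp point (between the pads) lies 19 mm behind it; z points along the fingers, y is the line along which they close (so a half turn about z gives the same grasp; the last joint's range is limited). The gripper opens to 88 mm and grips with 3 to 60 N. Pads are 18 mm wide; open, the fingers measure 123 mm over their backs; the gripper's body (75 mm by 187 mm) begins 45 mm behind the grasp point.
Start: joints at [-1.338, 0.264, 1.604, -0, 1.274, -0.037], TCP at [0.18, -0.651, 0.239] pointing down, gripper open.
Joint ranges: [-2.63, 2.63], [-0.94, 2.18], [0.31, 2.57], [-1.31, 4.45], [0, 2.66], [-2.55, 2.55]. Speed limits (rad/s): [2.57, 2.57, 3.14, 3.14, 3.14, 3.14].

INTERFACE

Orientations are given as a 3x3 rotation matrix whose columns are the frame's x, y, z axes.
In Python, from bench import telemetry, vision, workorder gives the robot as it stands.
- The arm moves only by the tool arm_command, never from a script. Its argument "moves" is a list of rows, each an object with "travel": the shift along the tool's x, y, z in m, a list of three; "twist": the turn about the tool's z in degrees. A call has 1 to 5 rows; each row shifts and turns the commanded pose from where the row before left it, along the tool's axes as they then stand; what a row does not reach is not made up. A row lasts 1/12 s, in which the tool goes at most 41.7 mm and 7.16 degrees, less where a joint would pass 70% of its speed; a pose out of reach is approached as far as the arm can. A call with a gripper value outside its range is refused whole. "fingers" is the gripper's target within -1 to 1 (fully open at 1, half-way at 0, shut at -1), set as the call begins (left out, the last holds). The fingers move at their own pace and stop on an object; "grip_force" is the grip in N (left out, the last holds). Time passes only in rows, so rows that do not move let the fingers close. It gives the time, the measured TCP pose, the force, the opening and the grip force at its end, in the units of the state.
- telemetry.state(): the state, without advancing time (a new reading comes with each control period).
- vision.get_image(name): name is "side" or "top" or "wrist"; returns a dict with "image" (400x640x3 uint8, red, green, blue), "camera_matrix" (3x3 intrinsics, pixels), "distortion" ([k1, k2, p1, p2, k3] as OpenCV has them; the pictures are not rectified), "R" (3x3) and "t" (3): a world point X has camera coordinates R X + t; the wrist camera has in their place "T_tool_cam" (4x4, takes a point from camera to tool coordinates, whose origin is the TCP and whose axes are the flange's). Camera axes: x right, y down, z forward; pixel columns grow to the right and rows downward; lengths in m; the calibration is good to about 2 mm. A picture is of the moment at which its call begins: read the wrist's pose just before it. There is no depth.
- workorder.close_job(): hands the job in; it is judged then, once.
The state is a dict: "time_s": time; "joint_positions": joint angles; "dq": joint speeds; "joint_efforts": joint torques, N m; "eef_pos": TCP position; "eef_rot": TCP orientation; "force": force on the tool from outside, world axes, zero at the start; "moment": the same for the moment, N m; "grip_width": finger opening in m; "gripper_force": force on a finger pad.
Only numpy, scipy, OpenCV 4.12 (cv2) and the standard library are available. Lean on these libraries where they do the work, as an engineer would, in place of code of your own. Each camera call takes 0.05 s, during which the arm holds its last target. There are 200 camera calls.

## Working session

There is one attempt and no reset: what is moved stays moved. The work goes in short steps, Python scripts to look and compute and a tool call to move; the robot and the scene stay as the last step left them, time stands still between calls to the robot, and variables do not carry over. Pictures are saved under pics/ and viewed, at most 10 in all, crops included, and the job is handed in when it is done.

Besides the shell and the picture viewer there is one more tool, called as name([rows], argument=value, ...), one row to a line, values as JSON. arm_command: Moves the arm, as the interface text tells. Its arguments: {"type":"object","properties":{"moves":{"type":"array"},"fingers":{"type":"number"},"grip_force":{"type":"number"}},"required":["moves"]}

```bash
ls; mkdir -p pics
python3 - <<'E'
from bench import telemetry, vision
import cv2, numpy as np, pickle
s=telemetry.state(); print({k:np.round(v,3).tolist() for k,v in s.items()})
d={}
for n in ("side","top","wrist"):
    r=vision.get_image(n); d[n]=r
    cv2.imwrite(f"pics/{n}0.png",r["image"][:,:,::-1])
    print(n,[ (k,np.round(r[k],3).tolist()) for k in r if k!="image"])
pickle.dump((s,d),open("v0.pkl","wb"))
E
```

```text
pics
{'time_s': 0.0, 'joint_positions': [-1.338, 0.265, 1.605, -0.0, 1.274, -0.037], 'dq': [-0.002, -0.001, -0.0, 0.001, -0.001, 0.001], 'joint_efforts': [0.001, -50.21, -35.687, 0.073, 0.029, -0.0], 'eef_pos': [0.18, -0.65, 0.237], 'eef_rot': [[0.964, 0.267, -0.001], [0.267, -0.964, 0.002], [0.0, -0.002, -1.0]], 'force': [1.094, 0.198, -0.616], 'moment': [-0.036, 0.003, 0.029], 'gripper_force': 0.0, 'grip_width': 0.088}
side [('camera_matrix', [[419.351, 0.0, 319.231], [0.0, 419.351, 199.601], [0.0, 0.0, 1.0]]), ('distortion', [-0.088, 0.0, 0.0, 0.0, 0.0]), ('R', [[-0.999, -0.033, 0.0], [-0.02, 0.579, -0.815], [0.027, -0.815, -0.579]]), ('t', [0.574, 0.145, 1.378])]
top [('camera_matrix', [[423.168, 0.0, 319.71], [0.0, 423.168, 196.361], [0.0, 0.0, 1.0]]), ('distortion', [-0.055, 0.0, 0.0, 0.0, 0.0]), ('R', [[-0.016, -1.0, -0.002], [-0.99, 0.016, -0.138], [0.138, -0.0, -0.99]]), ('t', [0.03, 0.598, 1.242])]
wrist [('camera_matrix', [[313.384, 0.0, 315.249], [0.0, 313.384, 201.465], [0.0, 0.0, 1.0]]), ('distortion', [0.006, 0.0, 0.0, 0.0, 0.0]), ('T_tool_cam', [[-0.0, -0.961, -0.276, 0.072], [1.0, -0.0, -0.001, 0.001], [0.001, -0.276, 0.961, -0.146], [0.0, 0.0, 0.0, 1.0]])]
```

View pics/side0.png

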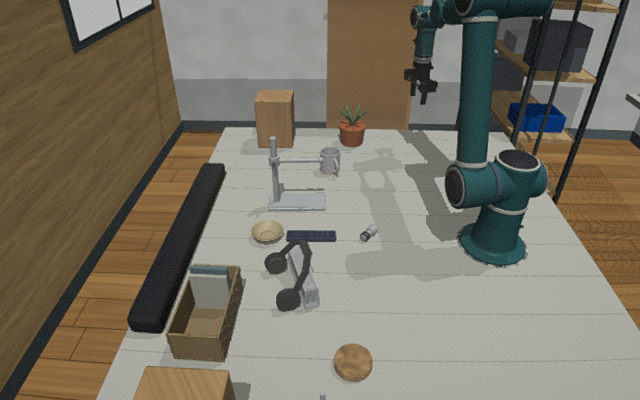

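View pics/top0.png

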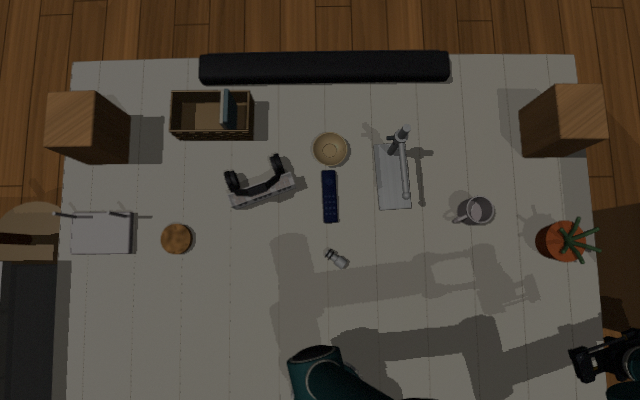

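The side view shows the headset near (290,275), with the stand's post at (275,170) and the ball at about (322,159). In the top view the headset is at (258,183), the ball at (406,196) and the post top at (404,128). I'll zoom in on both.

```bash
cat > h.py <<'E'
import cv2, numpy as np, pickle
def ray(c,uv):
    p=cv2.undistortPoints(np.array([[uv]],float),np.array(c["camera_matrix"]),np.array(c["distortion"]))[0,0]
    R=np.array(c["R"]); return -R.T@np.array(c["t"]), R.T@np.r_[p,1]
def plane(c,uv,z):
    o,d=ray(c,uv); return o+d*(z-o[2])/d[2]
def tri(c1,u1,c2,u2):
    o1,d1=ray(c1,u1);o2,d2=ray(c2,u2)
    k=np.linalg.lstsq(np.c_[d1,-d2],o2-o1,rcond=None)[0]
    a,b=o1+k[0]*d1,o2+k[1]*d2; return (a+b)/2,np.linalg.norm(a-b)
def crop(im,x,y,w,h,s,fn):
    c=cv2.resize(im[y:y+h,x:x+w],None,fx=s,fy=s,interpolation=cv2.INTER_CUBIC)
    c=cv2.convertScaleAbs(c,alpha=1.4,beta=10)
    return c[:,:,::-1]
E
python3 - <<'E'
from h import *
s,d=pickle.load(open("v0.pkl","rb"))
a=np.vstack([crop(d["side"]["image"],250,230,100,90,4,0),np.zeros((0,400,3),np.uint8)])
b=crop(d["top"]["image"],215,145,100,75,4,0)
c=crop(d["side"]["image"],255,130,100,60,4,0)
e=crop(d["top"]["image"],365,115,60,100,4,0)
L=np.vstack([a,c[:240]]) # 400x600
cv2.imwrite("pics/c1.png",np.hstack([a[:360],np.vstack([b,np.zeros((60,400,3),np.uint8)])]))
c=np.vstack([c,np.zeros((160,400,3),np.uint8)])
cv2.imwrite("pics/c2.png",np.hstack([c,e]))
E
```

```text
(no output)
```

View pics/c1.png

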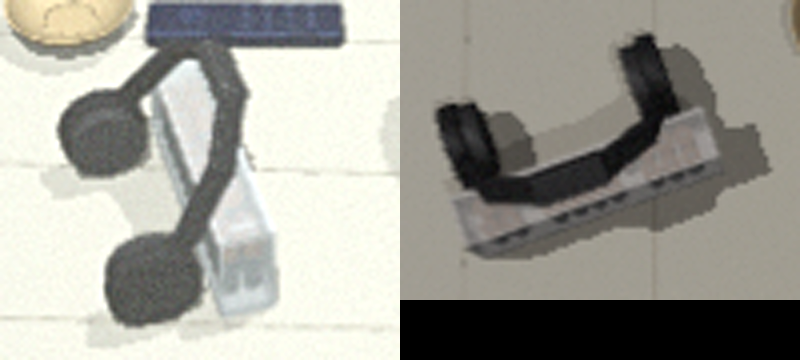

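View pics/c2.png

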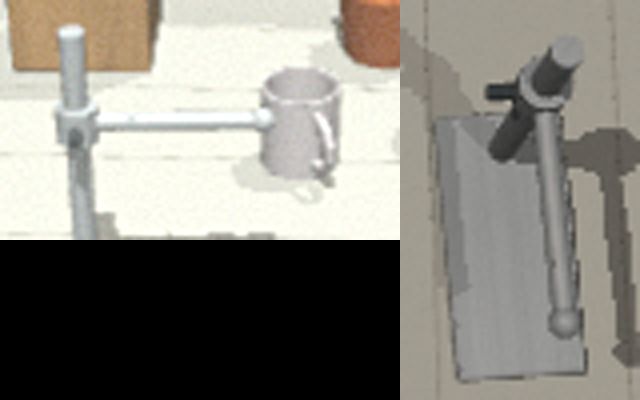

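The crops show the crown block in the top view at about (257,190). The ball is at side (321,160) and top (406,195.5), and the post top is at side (272.5,137.7) and top (406.5,127.5). Next I triangulate.

Run:
```python
from h import *
np.set_printoptions(precision=4,suppress=True)
s,d=pickle.load(open("v0.pkl","rb")); S,T=d["side"],d["top"]
sc=lambda x,y:(250+x/4-.4,230+y/4-.4); tc=lambda x,y:(215+(x-400)/4-.4,145+y/4-.4)
s2=lambda x,y:(255+x/4-.4,130+y/4-.4); t2=lambda x,y:(365+(x-400)/4-.4,115+y/4-.4)
print("ball",tri(S,s2(264,119),T,t2(564,322)))
print("post",tri(S,s2(70,31),T,t2(566,50)), plane(T,t2(566,50),.272),plane(S,s2(70,31),.272))
print("collar side/bar root",tri(S,s2(98,122),T,t2(546,108)))
print("base corners",[plane(T,t2(*p),.012) for p in((437,117),(516,112),(585,372),(460,380))])
print("crown ctr",tri(S,sc(219,70),T,tc(570,178)), plane(T,tc(570,178),.142))
print("cup near(a/b)",tri(S,sc(153,280),T,tc(466,143)))
print("cup far",tri(S,sc(103,133),T,tc(647,75)))
print("box top",[plane(T,tc(*p),.077) for p in((456,200),(700,108),(718,157),(470,247))])
b=np.array([plane(T,tc(*p),.077)[:2] for p in((456,200),(700,108),(718,157),(470,247))])
print(b.mean(0),[np.linalg.norm(b[i]-b[i-1]) for i in range(4)],[np.degrees(np.arctan2(*(b[j]-b[i])[::-1])) for i,j in((0,1),(3,2),(3,0),(2,1))])
```

```text
ball (array([ 0.5777, -0.2108,  0.1859]), np.float64(0.001071472995845537))
post (array([ 0.7405, -0.2022,  0.273 ]), np.float64(0.0008931501661515525)) [ 0.7413 -0.2024  0.272 ] [ 0.7403 -0.2038  0.272 ]
collar side/bar root (array([ 0.7243, -0.2054,  0.184 ]), np.float64(0.005600752549458793))
base corners [array([ 0.7677, -0.1533,  0.012 ]), array([ 0.7709, -0.2161,  0.012 ]), array([ 0.563 , -0.2612,  0.012 ]), array([ 0.5584, -0.1639,  0.012 ])]
crown ctr (array([0.6087, 0.1959, 0.1417]), np.float64(0.0011947331226881202)) [0.6081 0.1959 0.142 ]
cup near(a/b) (array([0.6521, 0.2921, 0.0353]), np.float64(0.002928950935657927))
cup far (array([0.7026, 0.1525, 0.0373]), np.float64(0.002949398415111434))
box top [array([0.6034, 0.2901, 0.077 ]), array([0.6695, 0.109 , 0.077 ]), array([0.6324, 0.0959, 0.077 ]), array([0.5682, 0.2793, 0.077 ])]
[0.6184 0.1936] [np.float64(0.036798888031228424), np.float64(0.19281826391781015), np.float64(0.03941768585208779), np.float64(0.19428445860392807)] [np.float64(-69.92812707642031), np.float64(-70.71393090342221), np.float64(17.14277559260523), np.float64(19.443190295530126)]
```

View pics/wrist0.png

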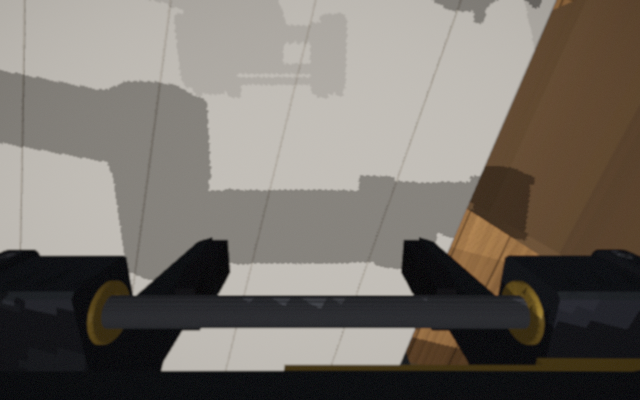

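The measurements agree with the given geometry:
- **Headset:** yaw about 20°, leaning 35°, crown centre about (0.6085, 0.1965, 0.1385).
- **Stand:** yaw about 3°, bar top about z 0.194, hanging place about (0.630, -0.208).

The wrist view shows only the fingers and the table. I'll rise and swing around the base at constant radius to above the headset.

arm_command([
  {"travel": [0.03, 0, -0.028], "twist": -2.6},
  {"travel": [0.03, 0, -0.028], "twist": -2.6},
  {"travel": [0.03, 0, -0.028], "twist": -2.6},
  {"travel": [0.03, 0, -0.016], "twist": -2.6},
  {"travel": [0.038, 0, 0], "twist": -3.3},
], fingers=1)

```text
time_s: 0.57
eef_pos: [0.3282, -0.5961, 0.3444]
eef_rot: [[0.873, 0.488, 0.003], [0.488, -0.873, -0.008], [-0.001, 0.008, -1.0]]
force: [0.8, -0.4, 0.5]
grip_width: 0.0882
gripper_force: 0.0
```

arm_command([
  {"travel": [0.038, 0, 0], "twist": -3.3},
  {"travel": [0.038, 0, 0], "twist": -3.3},
  {"travel": [0.038, 0, 0], "twist": -3.3},
  {"travel": [0.038, 0, 0], "twist": -3.3},
  {"travel": [0.038, 0, 0], "twist": -3.3},
])

```text
time_s: 0.98
eef_pos: [0.4822, -0.4823, 0.3381]
eef_rot: [[0.697, 0.717, -0.0], [0.717, -0.697, 0.001], [0.0, -0.001, -1.0]]
force: [0.1, -0.3, -0.2]
grip_width: 0.0877
gripper_force: 0.0
```

arm_command([
  {"travel": [0.038, 0, 0], "twist": -3.3},
  {"travel": [0.038, 0, 0], "twist": -3.3},
  {"travel": [0.038, 0, 0], "twist": -3.3},
  {"travel": [0.038, 0, 0], "twist": -3.3},
  {"travel": [0.038, 0, 0], "twist": -3.3},
])

```text
time_s: 1.4
eef_pos: [0.5977, -0.3322, 0.338]
eef_rot: [[0.465, 0.886, -0.001], [0.886, -0.465, 0.0], [0.0, -0.001, -1.0]]
force: [0.2, -0.4, 0.7]
grip_width: 0.0885
gripper_force: 0.0
```

arm_command([
  {"travel": [0.038, 0, 0], "twist": -3.3},
  {"travel": [0.038, 0, 0], "twist": -3.3},
  {"travel": [0.038, 0, 0], "twist": -3.3},
  {"travel": [0.038, 0, 0], "twist": -3.3},
  {"travel": [0.038, 0, 0], "twist": -3.3},
])

```text
time_s: 1.82
eef_pos: [0.6658, -0.1555, 0.338]
eef_rot: [[0.194, 0.981, -0.001], [0.981, -0.194, 0.0], [0.0, -0.001, -1.0]]
force: [0.5, 0.9, 0.1]
grip_width: 0.0883
gripper_force: 0.0
```

arm_command([
  {"travel": [0.038, 0, 0], "twist": -3.3},
  {"travel": [0.038, 0, 0], "twist": -3.3},
  {"travel": [0.038, 0, 0], "twist": -3.3},
  {"travel": [0.038, 0, 0], "twist": -3.3},
  {"travel": [0, 0, 0], "twist": 0},
])

```text
time_s: 2.23
eef_pos: [0.682, 0.0006, 0.3381]
eef_rot: [[-0.041, 0.999, -0.001], [0.999, 0.041, 0.004], [0.004, -0.001, -1.0]]
force: [0.1, -0.9, 0.3]
grip_width: 0.0878
gripper_force: 0.0
```

arm_command([
  {"travel": [0.033, -0.011, 0], "twist": 0},
  {"travel": [0.033, -0.011, 0], "twist": 0},
  {"travel": [0.033, -0.011, 0], "twist": 0},
  {"travel": [0.033, -0.011, 0], "twist": 0},
  {"travel": [0.033, -0.011, 0], "twist": 0},
])

```text
time_s: 2.65
eef_pos: [0.6211, 0.1574, 0.3383]
eef_rot: [[-0.032, 1.0, -0.001], [1.0, 0.032, -0.0], [-0.0, -0.001, -1.0]]
force: [0.4, 0.1, -0.3]
grip_width: 0.0879
gripper_force: 0.0
```

arm_command([
  {"travel": [0.033, -0.011, 0.03], "twist": 0},
  {"travel": [0, 0, 0.02], "twist": -5.9},
  {"travel": [0, 0, 0], "twist": -5.9},
  {"travel": [0, 0, 0], "twist": -5.9},
  {"travel": [0, 0, 0], "twist": 0},
])

```text
time_s: 3.07
eef_pos: [0.6104, 0.186, 0.2903]
eef_rot: [[-0.337, 0.941, -0.002], [0.941, 0.337, -0.001], [-0.0, -0.002, -1.0]]
force: [0.1, -0.1, -0.3]
grip_width: 0.0883
gripper_force: 0.0
```

Run:
```python
from bench import telemetry, vision
from h import *
s=telemetry.state(); print(s["eef_pos"],s["eef_rot"],s["force"])
r=vision.get_image("wrist"); pickle.dump((s,r),open("v1.pkl","wb"))
cv2.imwrite("pics/w1.png",r["image"][:,:,::-1])
```

```text
[0.61036326 0.18603394 0.29030951] [[-3.37420125e-01  9.41352191e-01 -1.92649677e-03]
 [ 9.41354162e-01  3.37419370e-01 -7.13769885e-04]
 [-2.18715192e-05 -2.05435608e-03 -9.99997890e-01]] [ 0.05860675 -0.05354826 -0.27392148]
```

View pics/w1.png

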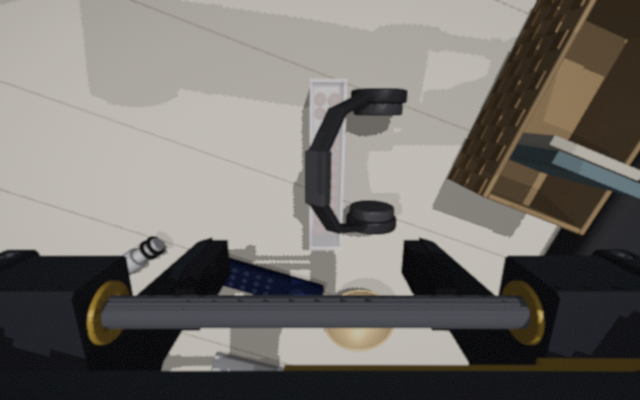

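The wrist view shows the crown block at about (318,177), the box spanning (311–346, 80–247), and the cups to the right. The box sides are vertical in the image, so the yaw is good.

```bash
cat >> h.py <<'E'
def wcam(s,r):
    T=np.eye(4);T[:3,:3]=s["eef_rot"];T[:3,3]=s["eef_pos"]; M=np.linalg.inv(T@np.array(r["T_tool_cam"]))
    return dict(r,R=M[:3,:3],t=M[:3,3])
def inbox(P,c=np.array([.6085,.1965]),a=np.radians(20)):
    q=P[:2]-c; return np.array([q@[np.cos(a),np.sin(a)],q@[-np.sin(a),np.cos(a)]])
E
python3 - <<'E'
from h import *
np.set_printoptions(precision=4,suppress=True)
s,r=pickle.load(open("v1.pkl","rb")); c=wcam(s,r)
g=cv2.cvtColor(r["image"],cv2.COLOR_RGB2GRAY)
for v in(155,165,177,190,200): print(v,g[v,298:352].tolist())
for uv in((318,150),(318,177),(318,203)): print(plane(c,uv,.142),inbox(plane(c,uv,.142)))
for uv,z in(((379,98),.05),((371,215),.05)): print("cup",plane(c,uv,z),inbox(plane(c,uv,z)))
b=np.array([plane(c,p,.077) for p in((310,80),(346,80),(340,247),(310,247))]);print(b,b.mean(0),[inbox(x) for x in b])
E
```

```text
155 [189, 189, 186, 172, 148, 127, 108, 77, 53, 53, 55, 54, 55, 55, 55, 55, 55, 53, 55, 51, 48, 48, 46, 48, 50, 55, 54, 52, 47, 43, 41, 43, 65, 112, 150, 167, 170, 169, 168, 168, 166, 164, 162, 171, 185, 188, 182, 174, 170, 170, 171, 170, 170, 171]
165 [189, 189, 187, 178, 156, 132, 110, 76, 54, 55, 54, 54, 53, 56, 55, 55, 57, 54, 53, 51, 49, 46, 48, 49, 53, 56, 56, 50, 45, 43, 41, 45, 72, 123, 158, 167, 167, 166, 167, 166, 165, 163, 163, 175, 185, 186, 180, 173, 171, 171, 170, 171, 171, 170]
177 [143, 130, 128, 129, 130, 125, 110, 76, 55, 54, 55, 55, 55, 56, 56, 56, 54, 54, 54, 49, 47, 47, 47, 48, 51, 54, 51, 48, 44, 43, 42, 48, 79, 126, 156, 167, 167, 167, 166, 166, 164, 163, 169, 181, 188, 184, 176, 172, 169, 170, 171, 171, 171, 171]
190 [130, 130, 129, 129, 129, 126, 110, 76, 54, 52, 52, 54, 55, 54, 55, 55, 55, 55, 54, 53, 48, 47, 49, 47, 54, 53, 51, 44, 45, 42, 44, 61, 103, 142, 162, 167, 167, 167, 167, 165, 163, 164, 174, 185, 187, 181, 173, 172, 171, 171, 171, 171, 171, 171]
200 [129, 128, 129, 129, 129, 126, 110, 76, 54, 53, 54, 52, 54, 56, 55, 55, 55, 57, 55, 55, 55, 55, 56, 57, 60, 59, 56, 50, 47, 42, 45, 71, 117, 151, 165, 165, 165, 164, 164, 164, 162, 165, 177, 185, 182, 169, 159, 161, 166, 167, 168, 169, 171, 171]
[0.6009 0.221  0.142 ] [0.0013 0.0256]
[0.6096 0.1969 0.142 ] [ 0.0012 -0.    ]
[0.6184 0.1725 0.142 ] [ 0.0011 -0.0259]
cup [0.6517 0.2921 0.05  ] [0.0733 0.075 ]
cup [0.6982 0.1556 0.05  ] [ 0.0703 -0.0691]
[[0.5704 0.2813 0.077 ]
 [0.6068 0.2943 0.077 ]
 [0.6703 0.1106 0.077 ]
 [0.6351 0.0979 0.077 ]] [0.6207 0.196  0.077 ] [array([-0.0068,  0.0927]), array([0.0319, 0.0925]), array([ 0.0286, -0.1019]), array([-0.0087, -0.1017])]
```

arm_command([
  {"travel": [0.0106, 0.0023, 0.036], "twist": 0},
  {"travel": [0, 0, 0.04], "twist": 0},
  {"travel": [0, 0, 0.04], "twist": 0},
  {"travel": [0, 0, 0.03], "twist": 0},
  {"travel": [0, 0, 0.01], "twist": 0},
], fingers=0)

```text
time_s: 3.53
eef_pos: [0.6061, 0.1954, 0.1296]
eef_rot: [[-0.331, 0.943, -0.009], [0.943, 0.331, -0.003], [0.001, -0.009, -1.0]]
force: [-1.1, 0.0, -0.9]
grip_width: 0.057
gripper_force: 0.0
```

arm_command([
  {"travel": [0, 0, 0], "twist": 0},
  {"travel": [0, 0, 0], "twist": 0},
])

```text
time_s: 3.7
eef_pos: [0.6103, 0.1967, 0.1364]
eef_rot: [[-0.333, 0.943, 0.001], [0.943, 0.333, 0.0], [-0.0, 0.001, -1.0]]
force: [1.4, -0.0, -0.2]
grip_width: 0.0451
gripper_force: 0.0
```

Run:
```python
from bench import telemetry, vision
from h import *
s=telemetry.state(); print(s["eef_pos"],s["force"],s["grip_width"])
r=vision.get_image("wrist"); S=vision.get_image("side")["image"]
a=cv2.resize(r["image"],(480,300))[:,:,::-1]
b=crop(S,250,190,120,110,4,0)[:440]
w=np.zeros((440,480,3),np.uint8); w[:300]=a
b2=cv2.resize(b,(320,293)); w2=np.zeros((440,320,3),np.uint8); w2[:293]=b2
cv2.imwrite("pics/g1.png",np.hstack([w,w2])[:300])
```

```text
[0.61033129 0.19672319 0.1363671 ] [ 1.39905461 -0.04405837 -0.15678746] 0.04510778785628999
```

View pics/g1.png

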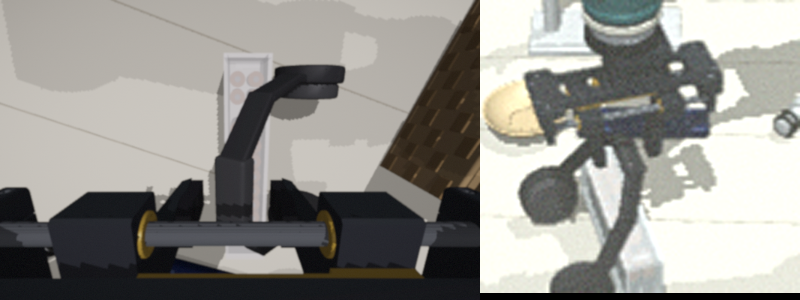

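The crown block sits between the fingers, at about x 217–253 against a finger gap of 200–272, so it is near centre. I'll settle and check the height before closing.

arm_command([
  {"travel": [0, 0, 0], "twist": 0},
  {"travel": [0, 0, 0], "twist": 0},
])

```text
time_s: 3.97
eef_pos: [0.6113, 0.1973, 0.1382]
eef_rot: [[-0.334, 0.942, 0.004], [0.942, 0.334, 0.001], [-0.0, 0.004, -1.0]]
force: [0.1, 0.1, -0.6]
grip_width: 0.0443
gripper_force: 0.0
```

arm_command([
  {"travel": [0, -0.002, 0.004], "twist": 0},
  {"travel": [0, 0, 0], "twist": 0},
  {"travel": [0, 0, 0], "twist": 0},
])

```text
time_s: 4.22
eef_pos: [0.6074, 0.1961, 0.1315]
eef_rot: [[-0.335, 0.942, -0.0], [0.942, 0.335, -0.0], [0.0, -0.0, -1.0]]
force: [-0.1, -0.4, -0.4]
grip_width: 0.0443
gripper_force: 0.0
```

arm_command([
  {"travel": [0, 0, 0], "twist": 0},
  {"travel": [0, 0, 0], "twist": 0},
  {"travel": [0, 0, 0], "twist": 0},
])

```text
time_s: 4.47
eef_pos: [0.6077, 0.1962, 0.1314]
eef_rot: [[-0.335, 0.942, -0.0], [0.942, 0.335, -0.0], [0.0, -0.0, -1.0]]
force: [-0.7, 1.1, -0.0]
grip_width: 0.0441
gripper_force: 0.0
```

arm_command([
  {"travel": [0, 0, 0], "twist": 0},
])

```text
time_s: 4.55
eef_pos: [0.6077, 0.1962, 0.1315]
eef_rot: [[-0.335, 0.942, -0.0], [0.942, 0.335, 0.0], [0.0, -0.0, -1.0]]
force: [-0.3, -0.1, -0.2]
grip_width: 0.0441
gripper_force: 0.0
```

arm_command([
  {"travel": [0, 0.001, -0.0025], "twist": 0},
  {"travel": [0, 0, 0], "twist": 0},
  {"travel": [0, 0, 0], "twist": 0},
  {"travel": [0, 0, 0], "twist": 0},
  {"travel": [0, 0, 0], "twist": 0},
], fingers=-1, grip_force=6)

```text
time_s: 4.97
eef_pos: [0.6087, 0.1965, 0.1342]
eef_rot: [[-0.335, 0.942, 0.0], [0.942, 0.335, 0.0], [-0.0, 0.0, -1.0]]
force: [-1.1, -0.1, 2.2]
grip_width: 0.0269
gripper_force: 6.0
```

arm_command([
  {"travel": [0, 0, 0], "twist": 0},
  {"travel": [0, 0, 0], "twist": 0},
])

```text
time_s: 5.13
eef_pos: [0.6087, 0.1965, 0.1342]
eef_rot: [[-0.335, 0.942, 0.0], [0.942, 0.335, 0.0], [-0.0, 0.0, -1.0]]
force: [-0.6, -0.5, 1.6]
grip_width: 0.0275
gripper_force: 6.0
```

Width 27.5 mm means it is gripped on the diagonal edges of the tilted block, as expected because the tool stays vertical. I'll carry the crown along an arc over the cups so the headset swings upright beyond the box.

arm_command([
  {"travel": [0, 0.0047, -0.004], "twist": 0},
  {"travel": [0, 0.0047, -0.004], "twist": 0},
  {"travel": [0, 0.005, -0.0036], "twist": 0},
  {"travel": [0, 0.005, -0.0036], "twist": 0},
  {"travel": [0, 0, 0], "twist": 0},
])

```text
time_s: 5.55
eef_pos: [0.6289, 0.2037, 0.1504]
eef_rot: [[-0.335, 0.942, 0.003], [0.942, 0.335, 0.001], [-0.0, 0.003, -1.0]]
force: [-0.3, 0.4, -0.7]
grip_width: 0.0269
gripper_force: 5.5
```

arm_command([
  {"travel": [0, 0.005, -0.003], "twist": 0},
  {"travel": [0, 0.005, -0.003], "twist": 0},
  {"travel": [0, 0.0053, -0.0027], "twist": 0},
  {"travel": [0, 0.0053, -0.0027], "twist": 0},
  {"travel": [0, 0, 0], "twist": 0},
])

```text
time_s: 5.97
eef_pos: [0.6478, 0.2104, 0.1614]
eef_rot: [[-0.335, 0.942, 0.002], [0.942, 0.335, 0.001], [-0.0, 0.002, -1.0]]
force: [0.9, -0.4, -1.7]
grip_width: 0.0243
gripper_force: 5.8
```

Width has dropped to 24.3 mm, which suggests flat faces. Checking.

arm_command([
  {"travel": [0, 0.006, -0.003], "twist": 0},
  {"travel": [0, 0.006, -0.003], "twist": 0},
  {"travel": [0, 0.006, -0.003], "twist": 0},
  {"travel": [0, 0, 0], "twist": 0},
  {"travel": [0, 0, 0], "twist": 0},
], grip_force=15)

```text
time_s: 6.38
eef_pos: [0.6639, 0.2161, 0.1699]
eef_rot: [[-0.335, 0.942, 0.001], [0.942, 0.335, 0.0], [-0.0, 0.001, -1.0]]
force: [-0.5, -0.2, -1.3]
grip_width: 0.0241
gripper_force: 14.5
```

Run:
```python
from bench import telemetry, vision
from h import *
s=telemetry.state(); print(s["eef_pos"],s["force"],s["grip_width"],s["gripper_force"])
r=vision.get_image("wrist"); S=vision.get_image("side")
pickle.dump((s,r,S),open("v2.pkl","wb"))
a=cv2.resize(r["image"],(400,250))[:,:,::-1]
b=crop(S["image"],240,180,100,110,4,0)
w=np.zeros((440,400,3),np.uint8); w[:250]=a
cv2.imwrite("pics/g2.png",np.hstack([w,b]))
```

```text
[0.66388377 0.21612382 0.16992733] [-0.45870496 -0.16804893 -1.297037  ] 0.02414626746296604 14.524341830983758
```

View pics/g2.png

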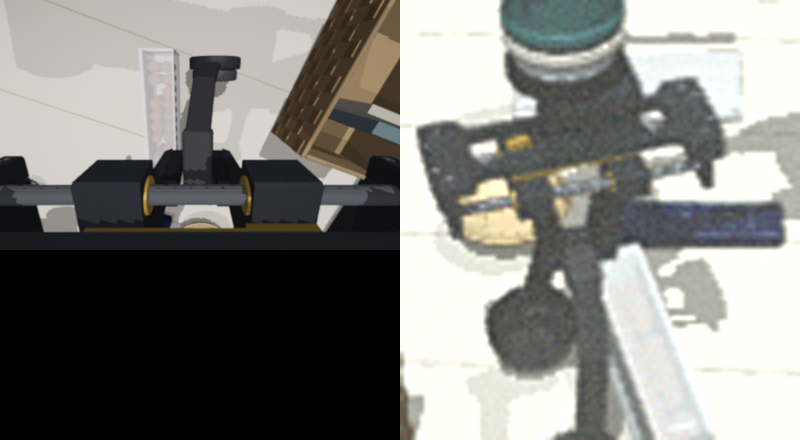

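The headset looks nearly upright in the side view, with the arms vertical and the far cup at (532,330). I'll lift it clear and measure the tilt.

arm_command([
  {"travel": [0, 0, -0.01], "twist": 0},
  {"travel": [0, 0, -0.02], "twist": 0},
  {"travel": [0, 0, -0.025], "twist": 0},
  {"travel": [0, 0, -0.025], "twist": 0},
  {"travel": [0, 0, -0.015], "twist": 0},
])

```text
time_s: 6.9
eef_pos: [0.6641, 0.2162, 0.2687]
eef_rot: [[-0.335, 0.942, 0.004], [0.942, 0.335, 0.001], [-0.0, 0.004, -1.0]]
force: [1.1, 0.6, -1.1]
grip_width: 0.0241
gripper_force: 14.7
```

arm_command([
  {"travel": [0, 0, -0.005], "twist": 0},
  {"travel": [0, 0, 0], "twist": 0},
  {"travel": [0, 0, 0], "twist": 0},
  {"travel": [0, 0, 0], "twist": 0},
])

```text
time_s: 7.23
eef_pos: [0.6623, 0.2156, 0.2676]
eef_rot: [[-0.335, 0.942, -0.003], [0.942, 0.335, -0.001], [0.0, -0.003, -1.0]]
force: [-0.8, -0.6, -3.0]
grip_width: 0.0242
gripper_force: 14.5
```

Run:
```python
from bench import telemetry, vision
from h import *
np.set_printoptions(precision=4,suppress=True)
s=telemetry.state(); print(s["eef_pos"],s["force"],s["moment"],s["grip_width"],s["gripper_force"])
r=vision.get_image("wrist"); S=vision.get_image("side"); c=wcam(s,r)
pickle.dump((s,r,S),open("v3.pkl","wb"))
# expected pixels for upright headset (theta=0) vs 12 deg, cup centres
R=np.array(s["eef_rot"]); p=np.array(s["eef_pos"])
for th in (0,6,12):
    h=R[:,1];y=R[:,0];z=np.array([0,0,1.]);t=np.radians(th)
    zh=z*np.cos(t)-h*np.sin(t); o=p+z*(.0035)-.0075*zh
    for sg in(1,-1):
        P=o+y*sg*.076-.12*zh; out=[]
        for C in(c,S):
            q=cv2.projectPoints(P[None],cv2.Rodrigues(np.array(C["R"]))[0],np.array(C["t"]),np.array(C["camera_matrix"]),np.array(C["distortion"]))[0].ravel(); out+=[q]
        print(th,sg,*out)
a=cv2.resize(r["image"],(400,250))[:,:,::-1]
b=crop(S["image"],230,150,100,110,4,0)
w=np.zeros((440,400,3),np.uint8); w[:250]=a
cv2.imwrite("pics/g3.png",np.hstack([w,b]))
```

```text
[0.6623 0.2156 0.2676] [-0.8206 -0.6486 -3.0048] [-0.0428 -0.1329 -0.054 ] 0.024165690070074006 14.523570989258587
0 1 [314.905  104.6202] [291.4864 270.0532]
0 -1 [314.998  270.9471] [278.0551 233.8075]
6 1 [331.1317 104.5938] [286.4553 270.9805]
6 -1 [328.9618 271.3053] [273.4781 234.5385]
12 1 [347.4286 104.5244] [281.4192 271.5134]
12 -1 [342.9557 272.3843] [268.8919 234.8883]
```

View pics/g3.png

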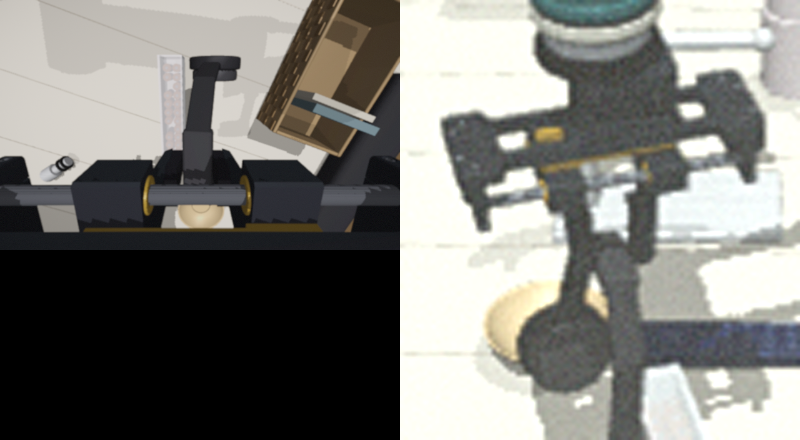

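The far cup sits at side (271,236) and wrist column 344, which puts the headset about 10° short of upright, wedged on the pads. I'll lower it until the cups are near the table, move it further from the box, and ease the grip so it can swing upright.

arm_command([
  {"travel": [0, 0.01, 0.02], "twist": 0},
  {"travel": [0, 0.01, 0.025], "twist": 0},
  {"travel": [0, 0.005, 0.025], "twist": 0},
  {"travel": [0, 0, 0.015], "twist": 0},
  {"travel": [0, 0, 0], "twist": 0},
])

```text
time_s: 7.75
eef_pos: [0.6833, 0.2232, 0.1777]
eef_rot: [[-0.335, 0.942, -0.011], [0.942, 0.335, -0.003], [0.001, -0.011, -1.0]]
force: [-1.5, -0.4, -2.2]
grip_width: 0.0238
gripper_force: 14.4
```

arm_command([
  {"travel": [0, 0, 0], "twist": 0},
  {"travel": [0, 0, 0], "twist": 0},
  {"travel": [0, 0, 0], "twist": 0},
  {"travel": [0, 0, 0], "twist": 0},
], grip_force=6)

```text
time_s: 8.08
eef_pos: [0.6879, 0.2246, 0.1871]
eef_rot: [[-0.335, 0.942, 0.004], [0.942, 0.335, 0.001], [-0.0, 0.004, -1.0]]
force: [0.3, 0.0, -1.6]
grip_width: 0.0243
gripper_force: 5.7
```

```bash
cat >> h.py <<'E'
def look(fn,x0,y0,save=True):
    from bench import telemetry, vision
    s=telemetry.state(); r=vision.get_image("wrist"); S=vision.get_image("side")
    pickle.dump((s,r,S),open(fn+".pkl","wb"))
    print(np.round(s["eef_pos"],4),np.round(s["force"],2),np.round(s["moment"],3),round(s["grip_width"],4),round(s["gripper_force"],1),s["time_s"])
    g=cv2.cvtColor(r["image"],cv2.COLOR_RGB2GRAY)
    for v in(95,100,105,110):   # far-left/right edge of dark cup on this row, wrist view
        k=np.where(g[v,270:430]<75)[0]
        if len(k): print(v,k.min()+270,k.max()+270)
    a=np.zeros((440,400,3),np.uint8); a[:250]=cv2.resize(r["image"],(400,250))[:,:,::-1]
    cv2.imwrite(f"pics/{fn}.png",np.hstack([a,crop(S["image"],x0,y0,100,110,4,0)]))
E
python3 - <<'E'
from h import *
s,r,S=pickle.load(open("v3.pkl","rb")); g=cv2.cvtColor(r["image"],cv2.COLOR_RGB2GRAY)
for v in(95,100,105,110):
    k=np.where(g[v,270:430]<75)[0]; print("before",v,k.min()+270,k.max()+270)
look("v4",230,170)
E
```

```text
before 95 304 383
before 100 304 383
before 105 304 383
before 110 307 379
[0.6879 0.2246 0.1871] [ 0.32  0.05 -1.57] [ 0.002 -0.074 -0.013] 0.0243 5.7 8.0833
95 301 380
100 301 380
105 301 379
110 306 373
```

arm_command([
  {"travel": [0, 0, 0.01], "twist": 0},
  {"travel": [0, 0, 0.01], "twist": 0},
  {"travel": [0, 0, 0.004], "twist": 0},
  {"travel": [0, 0, 0], "twist": 0},
  {"travel": [0, 0, 0], "twist": 0},
])

```text
time_s: 8.6
eef_pos: [0.6865, 0.2242, 0.1597]
eef_rot: [[-0.335, 0.942, -0.001], [0.942, 0.335, -0.0], [0.0, -0.001, -1.0]]
force: [0.5, -0.5, -1.3]
grip_width: 0.0246
gripper_force: 5.8
```

arm_command([
  {"travel": [0, 0, 0], "twist": 0},
  {"travel": [0, 0, 0], "twist": 0},
  {"travel": [0, 0, 0], "twist": 0},
  {"travel": [0, 0, 0], "twist": 0},
], grip_force=3.5)

```text
time_s: 8.93
eef_pos: [0.6867, 0.2243, 0.1602]
eef_rot: [[-0.335, 0.942, -0.001], [0.942, 0.335, -0.0], [0.0, -0.001, -1.0]]
force: [0.4, 1.0, -1.7]
grip_width: 0.0248
gripper_force: 3.3
```

```bash
python3 -c "
from h import *
look('v5',230,170)"
```

```text
[0.6867 0.2243 0.1602] [ 0.39  1.03 -1.74] [-0.021 -0.073  0.001] 0.0248 3.3 8.9333
95 298 378
100 298 377
105 298 377
110 299 372
```

It is creeping upright, now about 8.5°. I'll touch the cups to the table and drag the crown away so table friction rotates them under it.

arm_command([
  {"travel": [0, 0.002, 0.003], "twist": 0},
  {"travel": [0, 0.003, 0.001], "twist": 0},
  {"travel": [0, 0.004, 0], "twist": 0},
  {"travel": [0, 0.004, 0], "twist": 0},
  {"travel": [0, 0, 0], "twist": 0},
], grip_force=4)

```text
time_s: 9.45
eef_pos: [0.7012, 0.2293, 0.1588]
eef_rot: [[-0.335, 0.942, 0.004], [0.942, 0.335, 0.001], [-0.0, 0.005, -1.0]]
force: [0.2, 0.1, 6.4]
grip_width: 0.0242
gripper_force: 4.1
```

```bash
python3 -c "
from h import *
look('v6',230,170)"
```

```text
[0.7012 0.2293 0.1588] [0.23 0.13 6.45] [ 0.056 -0.148  0.021] 0.0242 4.1 9.45
95 281 361
100 281 360
105 281 360
110 283 355
```

Now about 2° off upright. With the cups on the table the underside is at z 0.154 and the TCP at 0.159, so the fingertips are about 4–5 mm above it, which is what I want. I'll firm up the grip, lift and check.

arm_command([
  {"travel": [0, 0.001, 0], "twist": 0},
  {"travel": [0, 0, -0.003], "twist": 0},
  {"travel": [0, 0, -0.003], "twist": 0},
  {"travel": [0, 0, 0], "twist": 0},
  {"travel": [0, 0, 0], "twist": 0},
])

```text
time_s: 9.97
eef_pos: [0.6997, 0.2289, 0.1618]
eef_rot: [[-0.335, 0.942, -0.001], [0.942, 0.335, -0.0], [0.0, -0.001, -1.0]]
force: [-0.5, -0.5, -1.6]
grip_width: 0.0244
gripper_force: 4.0
```

arm_command([
  {"travel": [0, 0, -0.02], "twist": 0},
  {"travel": [0, 0, -0.03], "twist": 0},
  {"travel": [0, 0, -0.03], "twist": 0},
  {"travel": [0, 0, -0.02], "twist": 0},
  {"travel": [0, 0, 0], "twist": 0},
], grip_force=20)

```text
time_s: 10.38
eef_pos: [0.7027, 0.2297, 0.269]
eef_rot: [[-0.335, 0.942, 0.009], [0.942, 0.335, 0.003], [-0.001, 0.01, -1.0]]
force: [1.0, 0.4, -0.8]
grip_width: 0.0237
gripper_force: 19.9
```

```bash
python3 -c "
from h import *
look('v7',230,170)"
```

```text
[0.7027 0.2297 0.269 ] [ 0.99  0.36 -0.8 ] [-0.059 -0.139  0.002] 0.0237 19.9 10.3833
95 279 429
100 280 429
105 280 429
110 286 426
```

Still about 2° off, and held firmly. I'll carry it to a point in line with the bar beyond the ball end.

arm_command([
  {"travel": [-0.008, -0.007, 0], "twist": 0},
  {"travel": [-0.016, -0.014, 0], "twist": 0},
  {"travel": [-0.0224, -0.0196, 0], "twist": 0},
  {"travel": [-0.0256, -0.0224, 0], "twist": 0},
  {"travel": [-0.0256, -0.0224, 0], "twist": 0},
])

```text
time_s: 10.9
eef_pos: [0.6496, 0.1068, 0.2586]
eef_rot: [[-0.336, 0.942, -0.006], [0.942, 0.336, -0.001], [0.001, -0.006, -1.0]]
force: [-0.1, -0.2, -0.5]
grip_width: 0.0237
gripper_force: 19.9
```

arm_command([
  {"travel": [-0.0256, -0.0224, 0], "twist": 0},
  {"travel": [-0.0256, -0.0224, 0], "twist": 0},
  {"travel": [-0.0256, -0.0224, 0], "twist": 0},
  {"travel": [-0.0256, -0.0224, 0], "twist": 0},
  {"travel": [-0.0256, -0.0224, 0], "twist": 0},
])

```text
time_s: 11.32
eef_pos: [0.5865, -0.0514, 0.2592]
eef_rot: [[-0.335, 0.942, -0.005], [0.942, 0.335, 0.0], [0.002, -0.005, -1.0]]
force: [0.8, 0.2, -2.6]
grip_width: 0.0239
gripper_force: 19.9
```

arm_command([
  {"travel": [-0.0256, -0.0224, 0], "twist": 0},
  {"travel": [-0.0256, -0.0224, 0], "twist": 0},
  {"travel": [-0.0256, -0.0224, 0], "twist": 0},
  {"travel": [-0.0224, -0.0196, 0], "twist": 0},
  {"travel": [-0.016, -0.014, 0], "twist": 0},
])

```text
time_s: 11.73
eef_pos: [0.5297, -0.1937, 0.2594]
eef_rot: [[-0.334, 0.943, -0.005], [0.943, 0.334, 0.001], [0.003, -0.005, -1.0]]
force: [0.9, -0.7, -2.6]
grip_width: 0.0237
gripper_force: 19.8
```

arm_command([
  {"travel": [-0.008, -0.007, 0], "twist": 2.6},
  {"travel": [0, 0, 0], "twist": 5},
  {"travel": [0, 0, 0], "twist": 6},
  {"travel": [0, 0, 0], "twist": 3},
  {"travel": [0, 0, 0], "twist": 0},
])

```text
time_s: 12.15
eef_pos: [0.527, -0.2018, 0.2595]
eef_rot: [[-0.05, 0.999, -0.005], [0.999, 0.05, 0.002], [0.002, -0.005, -1.0]]
force: [0.2, -0.2, -3.0]
grip_width: 0.0236
gripper_force: 19.9
```

arm_command([
  {"travel": [0, 0, 0], "twist": 0},
  {"travel": [0, 0, 0], "twist": 0},
  {"travel": [0, 0, 0], "twist": 0},
  {"travel": [0, 0, 0], "twist": 0},
])

```text
time_s: 12.48
eef_pos: [0.529, -0.2017, 0.2622]
eef_rot: [[-0.052, 0.999, -0.001], [0.999, 0.052, 0.0], [0.0, -0.001, -1.0]]
force: [0.7, 0.1, -1.6]
grip_width: 0.0238
gripper_force: 19.9
```

```bash
python3 -c "
from h import *
look('v8',290,110)"
```

```text
[ 0.529  -0.2017  0.2622] [ 0.67  0.11 -1.55] [-0.116 -0.071 -0.008] 0.0238 19.9 12.4833
95 300 336
100 299 336
105 298 336
110 298 336
```

View pics/v8.png

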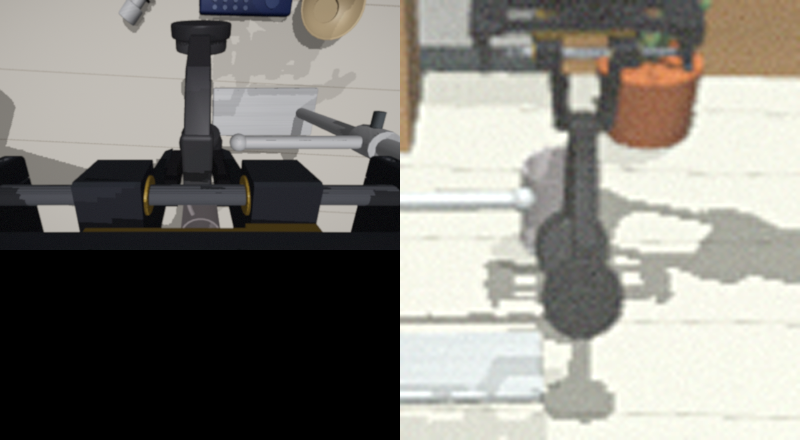

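The headset hangs upright. In the wrist view the ball is at about (379,229) full scale, and the bar runs level to (570,228), parallel to the closing axis. I'll refine the bar position from here.

Run:
```python
from h import *
np.set_printoptions(precision=4,suppress=True)
s,r,S=pickle.load(open("v8.pkl","rb")); c=wcam(s,r); im=r["image"]
g=cv2.cvtColor(im,cv2.COLOR_RGB2GRAY)
ctr=[]
for u in range(400,560,20):
    col=g[205:255,u].astype(int); d=np.diff(col); k=np.where(col>col.min()+ (col.max()-col.min())*.6)[0]
    print(u,205+np.argmax(d),205+np.argmin(d),end="; ")
print()
for uv in((379,229),(420,228),(560,228)): print(plane(c,uv,.186))
```

```text
400 245 216; 420 243 215; 440 244 215; 460 218 215; 480 237 235; 500 237 216; 520 207 216; 540 216 234; 
[ 0.5787 -0.2138  0.186 ]
[ 0.6094 -0.2114  0.186 ]
[ 0.7143 -0.2058  0.186 ]
```

arm_command([
  {"travel": [-0.0132, 0, 0], "twist": 0},
  {"travel": [0, 0.013, 0], "twist": 0},
  {"travel": [0, 0.022, 0], "twist": 0},
  {"travel": [0, 0.024, 0], "twist": 0},
  {"travel": [0, 0.02, 0], "twist": 0},
])

```text
time_s: 13.0
eef_pos: [0.6109, -0.2116, 0.2627]
eef_rot: [[-0.051, 0.999, 0.001], [0.999, 0.051, -0.0], [-0.0, 0.001, -1.0]]
force: [-0.3, 0.1, -2.2]
grip_width: 0.0236
gripper_force: 20.0
```

arm_command([
  {"travel": [0, 0.0115, 0.004], "twist": 0},
  {"travel": [0, 0, 0.01], "twist": 0},
  {"travel": [0, 0, 0.012], "twist": 0},
  {"travel": [0, 0, 0.01], "twist": 0},
  {"travel": [0, 0, 0.006], "twist": 0},
])

```text
time_s: 13.42
eef_pos: [0.618, -0.21, 0.2174]
eef_rot: [[-0.051, 0.999, -0.005], [0.999, 0.051, 0.001], [0.002, -0.004, -1.0]]
force: [-0.6, 0.1, -2.9]
grip_width: 0.0237
gripper_force: 20.0
```

arm_command([
  {"travel": [0, 0, 0.003], "twist": 0},
  {"travel": [0, 0, 0], "twist": 0},
  {"travel": [0, 0, 0], "twist": 0},
  {"travel": [0, 0, 0], "twist": 0},
  {"travel": [0, 0, 0], "twist": 0},
])

```text
time_s: 13.83
eef_pos: [0.6207, -0.2106, 0.2187]
eef_rot: [[-0.051, 0.999, 0.002], [0.999, 0.051, -0.001], [-0.001, 0.002, -1.0]]
force: [0.7, 0.2, -2.9]
grip_width: 0.0236
gripper_force: 20.0
```

```bash
python3 -c "
from h import *
look('v9',260,110)"
```

```text
[ 0.6207 -0.2106  0.2187] [ 0.65  0.17 -2.88] [-0.145 -0.068  0.019] 0.0236 20.0 13.8333
95 299 335
100 299 334
105 298 334
110 297 335
```

View pics/v9.png

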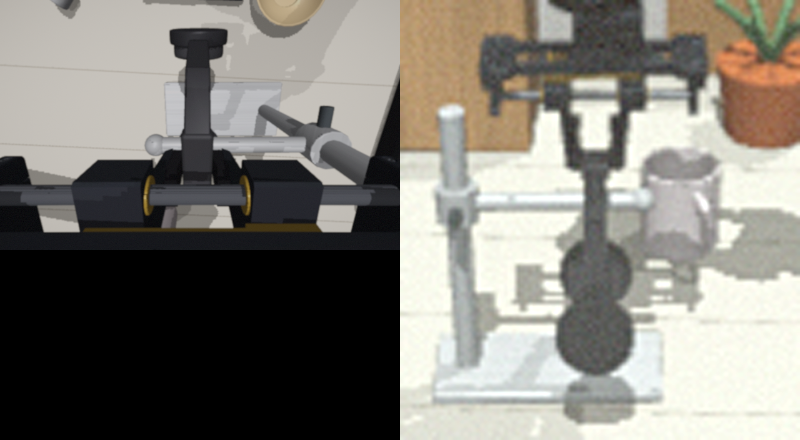

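The crown is above the bar, the arms straddle it, and the gripper body (left end x≈480) stays clear of the post (x≈453). Lowering gently.

arm_command([
  {"travel": [0, 0, 0.004], "twist": 0},
  {"travel": [0, 0, 0.004], "twist": 0},
  {"travel": [0, 0, 0.003], "twist": 0},
  {"travel": [0, 0, 0.002], "twist": 0},
  {"travel": [0, 0, 0], "twist": 0},
])

```text
time_s: 14.35
eef_pos: [0.6198, -0.2101, 0.2034]
eef_rot: [[-0.052, 0.999, -0.002], [0.999, 0.052, 0.001], [0.001, -0.002, -1.0]]
force: [-0.3, -1.1, -1.7]
grip_width: 0.0235
gripper_force: 20.0
```

arm_command([
  {"travel": [0, 0, 0.001], "twist": 0},
  {"travel": [0, 0, 0.001], "twist": 0},
  {"travel": [0, 0, 0], "twist": 0},
  {"travel": [0, 0, 0], "twist": 0},
])

```text
time_s: 14.68
eef_pos: [0.6204, -0.2104, 0.2027]
eef_rot: [[-0.052, 0.999, 0.0], [0.999, 0.052, -0.0], [-0.0, 0.0, -1.0]]
force: [0.2, -0.7, -2.2]
grip_width: 0.0242
gripper_force: 20.0
```

arm_command([
  {"travel": [0, 0, 0.001], "twist": 0},
  {"travel": [0, 0, 0.001], "twist": 0},
  {"travel": [0, 0, 0], "twist": 0},
  {"travel": [0, 0, 0], "twist": 0},
])

```text
time_s: 15.02
eef_pos: [0.6202, -0.2103, 0.2005]
eef_rot: [[-0.052, 0.999, -0.0], [0.999, 0.052, 0.0], [0.0, -0.0, -1.0]]
force: [0.5, -0.5, -1.6]
grip_width: 0.0239
gripper_force: 20.0
```

arm_command([
  {"travel": [0, 0, 0.001], "twist": 0},
  {"travel": [0, 0, 0], "twist": 0},
  {"travel": [0, 0, 0], "twist": 0},
])

```text
time_s: 15.27
eef_pos: [0.6203, -0.2103, 0.1995]
eef_rot: [[-0.052, 0.999, -0.0], [0.999, 0.052, 0.0], [0.0, -0.0, -1.0]]
force: [-0.4, -0.9, -2.2]
grip_width: 0.0234
gripper_force: 20.0
```

arm_command([
  {"travel": [0, 0, 0.001], "twist": 0},
  {"travel": [0, 0, 0], "twist": 0},
  {"travel": [0, 0, 0], "twist": 0},
])

```text
time_s: 15.52
eef_pos: [0.6202, -0.2104, 0.1985]
eef_rot: [[-0.052, 0.999, -0.0], [0.999, 0.052, 0.0], [0.0, -0.0, -1.0]]
force: [-0.7, -0.2, -2.0]
grip_width: 0.0235
gripper_force: 20.0
```

arm_command([
  {"travel": [0, 0, 0.001], "twist": 0},
  {"travel": [0, 0, 0], "twist": 0},
  {"travel": [0, 0, 0], "twist": 0},
])

```text
time_s: 15.77
eef_pos: [0.6204, -0.2104, 0.198]
eef_rot: [[-0.052, 0.999, 0.0], [0.999, 0.052, -0.0], [-0.0, 0.0, -1.0]]
force: [-0.4, -0.2, 0.1]
grip_width: 0.0238
gripper_force: 20.0
```

arm_command([
  {"travel": [0, 0, 0.001], "twist": 0},
  {"travel": [0, 0, 0], "twist": 0},
  {"travel": [0, 0, 0], "twist": 0},
])

```text
time_s: 16.02
eef_pos: [0.6205, -0.2104, 0.1979]
eef_rot: [[-0.052, 0.999, 0.001], [0.999, 0.052, -0.0], [-0.0, 0.001, -1.0]]
force: [-3.5, 1.6, 5.3]
grip_width: 0.0234
gripper_force: 20.0
```

Contact. The height stopped at 0.198 and Fz went from -2 to +5 N, so the bar has the weight. I'll back off slightly, let it rest, then ease the grip.

arm_command([
  {"travel": [0, 0, -0.0006], "twist": 0},
  {"travel": [0, 0, 0], "twist": 0},
  {"travel": [0, 0, 0], "twist": 0},
  {"travel": [0, 0, 0], "twist": 0},
  {"travel": [0, 0, 0], "twist": 0},
])

```text
time_s: 16.43
eef_pos: [0.6205, -0.2104, 0.1979]
eef_rot: [[-0.052, 0.999, 0.001], [0.999, 0.052, -0.0], [-0.0, 0.001, -1.0]]
force: [-3.2, 1.7, 6.2]
grip_width: 0.024
gripper_force: 20.0
```

arm_command([
  {"travel": [0, 0, 0], "twist": 0},
  {"travel": [0, 0, 0], "twist": 0},
  {"travel": [0, 0, 0], "twist": 0},
  {"travel": [0, 0, 0], "twist": 0},
  {"travel": [0, 0, 0], "twist": 0},
])

```text
time_s: 16.85
eef_pos: [0.6205, -0.2104, 0.198]
eef_rot: [[-0.052, 0.999, 0.001], [0.999, 0.052, -0.0], [-0.0, 0.001, -1.0]]
force: [-1.8, 1.3, 5.1]
grip_width: 0.0234
gripper_force: 20.0
```

arm_command([
  {"travel": [0, 0, 0], "twist": 0},
  {"travel": [0, 0, 0], "twist": 0},
  {"travel": [0, 0, 0], "twist": 0},
  {"travel": [0, 0, 0], "twist": 0},
  {"travel": [0, 0, 0], "twist": 0},
], grip_force=3)

```text
time_s: 17.27
eef_pos: [0.6205, -0.2102, 0.1968]
eef_rot: [[-0.052, 0.999, 0.0], [0.999, 0.052, 0.0], [0.0, 0.0, -1.0]]
force: [0.7, 1.9, 0.4]
grip_width: 0.0239
gripper_force: 3.0
```

The bar now takes the weight (Fz≈0). Opening slightly, only as far as keeps the fingers clear of the ball.

arm_command([
  {"travel": [0, 0, 0], "twist": 0},
  {"travel": [0, 0, 0], "twist": 0},
  {"travel": [0, 0, 0], "twist": 0},
  {"travel": [0, 0, 0], "twist": 0},
  {"travel": [0, 0, 0], "twist": 0},
], fingers=-0.15)

```text
time_s: 17.68
eef_pos: [0.6202, -0.2105, 0.1971]
eef_rot: [[-0.051, 0.999, -0.0], [0.999, 0.051, -0.0], [-0.0, -0.0, -1.0]]
force: [0.1, 0.2, 0.1]
grip_width: 0.0375
gripper_force: 0.0
```

```bash
python3 -c "
from h import *
look('v10',260,110)"
```

```text
[ 0.6202 -0.2105  0.1971] [0.06 0.21 0.11] [-0.064 -0.174  0.039] 0.0375 0.0 17.6833
100 282 350
105 277 354
110 277 354
```

View pics/v10.png

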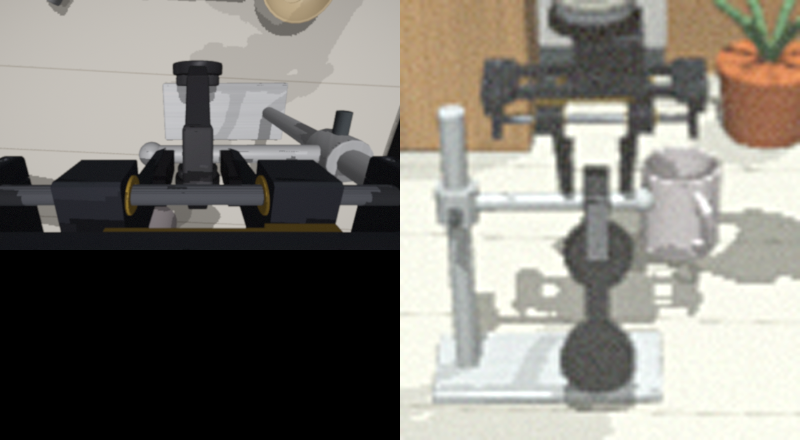

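Released. The near cup dropped and the far cup rose (side view (597,355) and (597,250)), so it rolled a few degrees about the bar. I'll check whether it is swinging or settled.

arm_command([
  {"travel": [0, 0, 0], "twist": 0},
  {"travel": [0, 0, 0], "twist": 0},
  {"travel": [0, 0, 0], "twist": 0},
  {"travel": [0, 0, 0], "twist": 0},
  {"travel": [0, 0, 0], "twist": 0},
])

```text
time_s: 18.2
eef_pos: [0.6203, -0.2103, 0.1972]
eef_rot: [[-0.052, 0.999, 0.0], [0.999, 0.052, -0.0], [-0.0, 0.0, -1.0]]
force: [0.1, -0.2, -0.2]
grip_width: 0.0373
gripper_force: 0.0
```

```bash
cat > cups.py <<'E'
from h import *
from bench import vision
np.set_printoptions(precision=4,suppress=True)
def cups(S):
    g=cv2.cvtColor(S["image"],cv2.COLOR_RGB2GRAY)
    m=(g[150:215,375//1-375+390-390+398-0-0-0-0-398+395-0-395+385:430]<80) if 0 else (g[155:220,385:430]<80)
    return m
from scipy import ndimage
def go():
    S=vision.get_image("side"); T=vision.get_image("top")
    g=cv2.cvtColor(S["image"],cv2.COLOR_RGB2GRAY)
    # side crop origin 260,110 : dark headset column
    m=(g[150:215,388:432]<85)
    m=(g[150:215,390:430]<85)
    x0,y0=390,150
    print("dark px",m.sum())
E
rm cups.py
python3 - <<'E'
from h import *
from bench import vision
np.set_printoptions(precision=4,suppress=True,linewidth=200)
old=pickle.load(open("v10.pkl","rb"))[2]; now=vision.get_image("side")
pickle.dump(now,open("v11.pkl","rb".replace("r","w")))
for S in(pickle.load(open("v9.pkl","rb"))[2],old,now):
    g=cv2.cvtColor(S["image"],cv2.COLOR_RGB2GRAY)
    m=(g[145:215,395:425]<0)
    w=[(np.r_[g[v,390:430]]<75).sum() for v in range(150,215,3)]
    w2=[(g[v,290:330]*1.0<75).sum() for v in range(150,215,3)]
    print(w2)
E
```

```text
[np.int64(14), np.int64(6), np.int64(5), np.int64(4), np.int64(6), np.int64(5), np.int64(5), np.int64(12), np.int64(16), np.int64(17), np.int64(17), np.int64(15), np.int64(12), np.int64(18), np.int64(18), np.int64(19), np.int64(17), np.int64(11), np.int64(0), np.int64(0), np.int64(0), np.int64(0)]
[np.int64(7), np.int64(12), np.int64(12), np.int64(1), np.int64(1), np.int64(2), np.int64(9), np.int64(13), np.int64(12), np.int64(15), np.int64(11), np.int64(6), np.int64(6), np.int64(5), np.int64(11), np.int64(15), np.int64(17), np.int64(18), np.int64(16), np.int64(10), np.int64(0), np.int64(0)]
[np.int64(7), np.int64(12), np.int64(12), np.int64(6), np.int64(1), np.int64(1), np.int64(4), np.int64(10), np.int64(18), np.int64(18), np.int64(14), np.int64(9), np.int64(5), np.int64(5), np.int64(11), np.int64(15), np.int64(18), np.int64(18), np.int64(16), np.int64(12), np.int64(0), np.int64(0)]
```

```bash
cat > roll.py <<'E'
from h import *
from bench import vision, telemetry
def proj(C,P): return cv2.projectPoints(np.array(P,float),cv2.Rodrigues(np.array(C["R"]))[0],np.array(C["t"]),np.array(C["camera_matrix"]),np.array(C["distortion"]))[0].reshape(-1,2)
def near_cup(S):   # bounding box of near cup (circle facing side camera)
    g=cv2.cvtColor(S["image"],cv2.COLOR_RGB2GRAY)
    w=np.array([(g[v,385-95:430-95]<85).sum() for v in range(184,216)]); rows=184+np.where(w>=8)[0]
    c=[np.where(g[v,290:335]<85)[0].mean()+290 for v in rows]
    return np.mean(c),rows.min(),rows.max()
def pred(S,phi):
    x=np.array([-.052,.999,0]); z=np.array([0,0,1.]); p=np.radians(phi)
    y=np.cos(p)*x-np.sin(p)*z; zz=np.cos(p)*z+np.sin(p)*x     # phi>0: near cup lower
    o=np.array([.62,-.2104,.194]); return proj(S,[o+.088*y-.12*zz,o-.088*y-.12*zz])
if __name__=="__main__":
    S9=pickle.load(open("v9.pkl","rb"))[2]; print("v9 (held, underside .214)",near_cup(S9))
    S=vision.get_image("side"); pickle.dump(S,open("vr.pkl","wb")); print(telemetry.state()["time_s"],"now",near_cup(S))
    for f in(0,3,6,9,12): print(f,np.round(pred(S,f).ravel(),1))
E
python3 roll.py
```

```text
v9 (held, underside .214) (np.float64(308.1842105263158), np.int64(184), np.int64(202))
18.3 now (np.float64(308.79411764705884), np.int64(191), np.int64(207))
0 [308.7 200.  308.8 173.2]
3 [308.7 200.  308.8 171.3]
6 [308.7 199.9 308.8 169.3]
9 [308.8 199.6 308.7 167.3]
12 [308.8 199.2 308.7 165.3]
```

Far cup at about row 172.5 against a predicted 173 for level. So it had rolled in the grip during the carry and has now levelled itself on the bar. Withdrawing straight up.

arm_command([
  {"travel": [0, 0, -0.003], "twist": 0},
  {"travel": [0, 0, -0.005], "twist": 0},
  {"travel": [0, 0, -0.008], "twist": 0},
  {"travel": [0, 0, -0.012], "twist": 0},
  {"travel": [0, 0, -0.02], "twist": 0},
])

```text
time_s: 18.72
eef_pos: [0.6194, -0.21, 0.2447]
eef_rot: [[-0.052, 0.999, -0.003], [0.999, 0.052, 0.001], [0.001, -0.003, -1.0]]
force: [-0.4, 0.0, 0.6]
grip_width: 0.0375
gripper_force: 0.0
```

arm_command([
  {"travel": [0, 0, -0.03], "twist": 0},
  {"travel": [0, 0, -0.03], "twist": 0},
  {"travel": [0, 0, -0.02], "twist": 0},
  {"travel": [0, -0.03, 0], "twist": 0},
  {"travel": [0, -0.03, 0], "twist": 0},
])

```text
time_s: 19.13
eef_pos: [0.5619, -0.2139, 0.3291]
eef_rot: [[-0.053, 0.999, 0.006], [0.999, 0.053, -0.002], [-0.003, 0.005, -1.0]]
force: [-0.5, -0.3, -0.9]
grip_width: 0.0376
gripper_force: 0.0
```

arm_command([
  {"travel": [0, -0.03, 0], "twist": 0},
  {"travel": [0, -0.02, 0], "twist": 0},
  {"travel": [0, 0, 0], "twist": 0},
  {"travel": [0, 0, 0], "twist": 0},
  {"travel": [0, 0, 0], "twist": 0},
])

```text
time_s: 19.55
eef_pos: [0.5114, -0.2162, 0.3264]
eef_rot: [[-0.051, 0.999, 0.002], [0.999, 0.051, -0.001], [-0.001, 0.002, -1.0]]
force: [0.2, 0.2, -1.0]
grip_width: 0.0376
gripper_force: 0.0
```

Run:
```python
from roll import *
s=telemetry.state(); S=vision.get_image("side"); T=vision.get_image("top")
print(s["time_s"],np.round(s["eef_pos"],3),np.round(s["force"],2))
pickle.dump((S,T),open("vf.pkl","wb"))
g=cv2.cvtColor(S["image"],cv2.COLOR_RGB2GRAY)
old=cv2.cvtColor(pickle.load(open("vr.pkl","rb"))["image"],cv2.COLOR_RGB2GRAY)
print("change in headset region since release",np.abs(g[150:212,290:330].astype(int)-old[150:212,290:330]).mean())
for v in range(144,212,4):
    k=np.where(g[v,288:335]<85)[0]; print(v,(k.min()+288,k.max()+288,len(k)) if len(k) else None,end=" ")
print("\npred",np.round(pred(S,0).ravel(),1))
tg=cv2.cvtColor(T["image"],cv2.COLOR_RGB2GRAY)
t0=cv2.cvtColor(pickle.load(open("v0.pkl","rb"))[1]["top"]["image"],cv2.COLOR_RGB2GRAY)
for ph in(-6,0,6): 
    x=np.array([-.052,.999,0]);z=np.array([0,0,1.]);p=np.radians(ph);y=np.cos(p)*x-np.sin(p)*z;zz=np.cos(p)*z+np.sin(p)*x;o=np.array([.62,-.2104,.194])
    print("top: cup_a, cup_b (top rims), crown",ph,np.round(proj(T,[o+.073*y-.086*zz,o-.073*y-.086*zz,o+.015*zz]).ravel(),1))
d=(tg.astype(int)<60)[150:215,350:440]
for v in range(165,200,4):
    k=np.where(d[v-150])[0]; print(v,(k.min()+350,k.max()+350,len(k)) if len(k) else None,end=" ")
```

```text
19.55 [ 0.511 -0.216  0.326] [ 0.18  0.18 -1.  ]
change in headset region since release 14.81975806451613
144 None 148 None 152 (np.int64(306), np.int64(311), 6) 156 (np.int64(306), np.int64(311), 6) 160 (np.int64(306), np.int64(311), 5) 164 None 168 (np.int64(306), np.int64(321), 4) 172 (np.int64(302), np.int64(318), 12) 176 (np.int64(301), np.int64(318), 18) 180 (np.int64(303), np.int64(315), 13) 184 (np.int64(306), np.int64(312), 7) 188 (np.int64(306), np.int64(311), 6) 192 (np.int64(304), np.int64(314), 11) 196 (np.int64(301), np.int64(317), 17) 200 (np.int64(300), np.int64(318), 19) 204 (np.int64(301), np.int64(316), 16) 208 (np.int64(305), np.int64(312), 8) 
pred [308.7 200.  308.8 173.2]
top: cup_a, cup_b (top rims), crown -6 [371.7 186.  420.7 183.5 407.1 178.3]
top: cup_a, cup_b (top rims), crown 0 [374.3 186.3 424.5 182.9 406.5 178.3]
top: cup_a, cup_b (top rims), crown 6 [377.2 186.5 428.1 182.2 405.9 178.3]
165 (np.int64(407), np.int64(439), 2) 169 (np.int64(413), np.int64(439), 27) 173 (np.int64(408), np.int64(439), 30) 177 (np.int64(390), np.int64(439), 50) 181 (np.int64(366), np.int64(439), 74) 185 (np.int64(366), np.int64(438), 49) 189 (np.int64(366), np.int64(439), 43) 193 (np.int64(366), np.int64(439), 42) 197 (np.int64(367), np.int64(439), 39)
```

The headset hangs in place (crown and cups at column 309, as predicted), but the far cup's row suggests it is still rocking a little. I'll let time pass and check stillness.

arm_command([
  {"travel": [0, -0.02, -0.02], "twist": 0},
  {"travel": [0, -0.02, -0.02], "twist": 0},
  {"travel": [0, 0, 0], "twist": 0},
  {"travel": [0, 0, 0], "twist": 0},
  {"travel": [0, 0, 0], "twist": 0},
])

```text
time_s: 20.07
eef_pos: [0.4713, -0.218, 0.3645]
eef_rot: [[-0.052, 0.999, 0.0], [0.999, 0.052, 0.0], [0.0, 0.0, -1.0]]
force: [-0.2, 0.1, -0.5]
grip_width: 0.0377
gripper_force: 0.0
```

arm_command([
  {"travel": [0, 0, 0], "twist": 0},
  {"travel": [0, 0, 0], "twist": 0},
  {"travel": [0, 0, 0], "twist": 0},
  {"travel": [0, 0, 0], "twist": 0},
  {"travel": [0, 0, 0], "twist": 0},
])

```text
time_s: 20.48
eef_pos: [0.4706, -0.218, 0.3646]
eef_rot: [[-0.052, 0.999, -0.001], [0.999, 0.052, 0.0], [0.001, -0.001, -1.0]]
force: [0.4, 0.3, -0.6]
grip_width: 0.0373
gripper_force: 0.0
```

arm_command([
  {"travel": [0, 0, 0], "twist": 0},
  {"travel": [0, 0, 0], "twist": 0},
  {"travel": [0, 0, 0], "twist": 0},
  {"travel": [0, 0, 0], "twist": 0},
  {"travel": [0, 0, 0], "twist": 0},
])

```text
time_s: 20.9
eef_pos: [0.4705, -0.2181, 0.3653]
eef_rot: [[-0.052, 0.999, 0.0], [0.999, 0.052, -0.0], [-0.0, 0.0, -1.0]]
force: [0.5, -0.5, -0.4]
grip_width: 0.0373
gripper_force: 0.0
```

arm_command([
  {"travel": [0, 0, 0], "twist": 0},
  {"travel": [0, 0, 0], "twist": 0},
  {"travel": [0, 0, 0], "twist": 0},
  {"travel": [0, 0, 0], "twist": 0},
  {"travel": [0, 0, 0], "twist": 0},
])

```text
time_s: 21.32
eef_pos: [0.4705, -0.2181, 0.3652]
eef_rot: [[-0.052, 0.999, 0.0], [0.999, 0.052, -0.0], [-0.0, 0.0, -1.0]]
force: [0.5, 0.1, 0.8]
grip_width: 0.0376
gripper_force: 0.0
```

arm_command([
  {"travel": [0, 0, 0], "twist": 0},
  {"travel": [0, 0, 0], "twist": 0},
  {"travel": [0, 0, 0], "twist": 0},
  {"travel": [0, 0, 0], "twist": 0},
  {"travel": [0, 0, 0], "twist": 0},
])

```text
time_s: 21.73
eef_pos: [0.4705, -0.2181, 0.3652]
eef_rot: [[-0.052, 0.999, 0.0], [0.999, 0.052, -0.0], [-0.0, 0.0, -1.0]]
force: [1.2, -0.4, 0.4]
grip_width: 0.0372
gripper_force: 0.0
```

```bash
cat > still.py <<'E'
from roll import *
def far_row(S):
    g=cv2.cvtColor(S["image"],cv2.COLOR_RGB2GRAY)
    w=np.array([(g[v,296:322]<85).sum() for v in range(162,188)]); w=np.clip(w-6,0,None)
    return (w*np.arange(162,188)).sum()/w.sum()
prev=pickle.load(open("vf.pkl","rb"))[0]; print("vf",far_row(prev))
for i in range(14):   # each camera call lets 0.05 s pass
    S=vision.get_image("side"); print(round(far_row(S),2),near_cup(S)[1:],round(np.abs(S["image"][145:212,290:330].astype(int)-prev["image"][145:212,290:330]).mean(),2)); prev=S
print(telemetry.state()["time_s"])
E
python3 still.py
```

```text
vf 176.20689655172413
175.9 (np.int64(191), np.int64(207)) 5.78
175.97 (np.int64(191), np.int64(207)) 2.56
175.81 (np.int64(190), np.int64(207)) 2.58
175.9 (np.int64(191), np.int64(207)) 2.64
175.82 (np.int64(191), np.int64(207)) 2.59
175.82 (np.int64(190), np.int64(207)) 2.53
175.86 (np.int64(191), np.int64(207)) 2.56
175.8 (np.int64(191), np.int64(207)) 2.61
176.01 (np.int64(190), np.int64(207)) 2.59
175.94 (np.int64(191), np.int64(207)) 2.57
175.95 (np.int64(191), np.int64(207)) 2.57
175.88 (np.int64(190), np.int64(207)) 2.58
175.83 (np.int64(190), np.int64(207)) 2.56
175.9 (np.int64(191), np.int64(207)) 2.55
22.4333
```

The rows no longer change beyond image noise, so the headset is still. It is upright within a few degrees, astride the bar, and the robot is clear. Handing in.

```bash
python3 -c "
from bench import workorder
print(workorder.close_job())"
```

```text
the job is handed in; nothing more can be done
None
```

The headset hangs still astride the bar, clear of the post and upright within a few degrees by my estimate; it was handed in at about 22 s with the arm clear, no verdict was returned, I did not re-measure the bystanders, and I viewed 12 pictures against the limit of 10.

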